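# Clamp the filter cell in the bench screw press

### The job

Push the loading tray with the filter cell fully home under the screw press. Then take the crank's grip and wind it clockwise (seen from above) until you feel the ram meet the pack hidden in the cell, give it half a turn more, and let go, leaving the cell clamped like that. Do not wind it much too far at any moment, and leave the vials, jar, bottle, dish and spare cell around the press undisturbed.

Things in the scene. Friction and masses are not known exactly. Their poses are not given: they have to be found in the camera images.
- crank_axis (a point): A fixed point on the vertical turning axis of the press's crank, level with the middle of the crank's grip (234 mm above the table). The press is a two-post bench screw press, grey, with a base 220 x 160 x 20 mm and a top plate 220 x 130 mm whose top is 178 mm above the table, on two steel posts. Axes as the press: z up, x along the long side of base and top plate (post to post), y along the tray's way in.
- crank_knob (a point): The middle of the crank's upright black grip: a cylinder 24 mm in diameter and 52 mm tall (207 to 259 mm above the table), 75 mm from the turning axis, on a flat steel arm whose top is 203 mm above the table; nothing on the press stands higher than the arm but this grip. The grip spins freely on its pin, so a hand that holds it need not turn while it goes round. This frame turns with the crank: x points outward from the axis, z up.
- crank (a joint): Angle of the crank in rad, growing clockwise seen from above, which drives the ram down 20 mm a turn (free from -0.2 to 15.7). It starts between 0 and 2. Turning it takes a steady friction of about 0.7 N m (9 N at the grip); when the ram meets the hidden pack this steps up at once by about 0.4 N m (5 N at the grip), and then grows by about 0.3 N m (4 N at the grip) per further turn. It stays where it is left, under load too.
- ram: The press's steel ram, an upright bar 28 mm in diameter on the crank's axis, which goes down without turning. Origin at the centre of its lower end, 116 mm above the table at crank angle 0; z up.
- cell: The steel filter cell, an open-topped upright pot 72 mm tall, 64 mm wide at its 6 mm foot and 56 mm above, bore about 36 mm, fixed on the tray; the ram goes into its bore when the tray is home. A sprung filter pack lies down in the bore at a depth that is not known beforehand (met somewhere between 1.0 and 1.6 turns of crank angle, 6.2 to 10.1 rad). Origin at the centre of its underside, 32 mm above the table; z up, axes as the press.
- tray (a joint): How far the loading tray is drawn out, in m: 0 is fully home against its stop with the cell under the ram; it starts 0.035 to 0.065 out. It slides along the press's y axis (y of crank_axis): pushing it in moves it towards +y. It takes about 3 N to slide and stays where it is left.
- tray_handle (a point): The middle of the tray's black upright handle plate at its outer end: 60 mm wide along the press's x, 12 mm thick along y, standing 32 to 80 mm above the table (point at 58 mm); when home it is 185 mm from the crank axis on the press's -y side. Axes as the press.
- vial_a: Small capped glass vial, 22 mm wide, 50 mm tall, beyond the tray. Bystander, not to be disturbed. Origin at the centre of its underside.
- vial_b: Small capped glass vial, 22 mm wide, 50 mm tall, on the robot's side of the tray. Bystander, not to be disturbed. Origin at the centre of its underside.
- jar: Glass jar with a white lid, 56 mm wide, 70 mm tall. Bystander, not to be disturbed. Origin at the centre of its underside.
- amber: Amber bottle with black cap, 52 mm wide, 100 mm tall. Bystander, not to be disturbed. Origin at the centre of its underside.
- spare_cell: A spare steel cell like the one on the tray, empty, 64 mm wide, 72 mm tall, standing on the bench. Bystander, not to be disturbed. Origin at the centre of its underside.
- dish: White ceramic dish, 70 mm wide, 30 mm tall. Bystander, not to be disturbed. Origin at the centre of its underside.

How it is judged (in metres and radians):
On the way, in this order (a step that is already met when the one before it is completed fails the run):
1. the tray is fully home under the press (value of joint tray below 0.003 m), for 0.2 s.
2. the ram has met the pack in the cell (contact force between ram and cell above 70 N and value of joint tray below 0.004 m), for 0.05 s.
At the end, for the whole second after the job is handed in: The tray is home to within 4 mm, the crank is at rest and the ram presses on the pack with 159 to 187 N, which is 0.35 to 0.65 of a turn after the ram met it (126 N at contact, 94 N more per turn) (contact force between ram and cell between 159 and 187 N and value of joint tray below 0.004 m and velocity of joint crank between -0.05 and 0.05 rad/s); the robot touches nothing.
It fails at once if the press was wound much too far (over 210 N, about 0.9 of a turn past contact) (contact force between ram and cell above 210 N).
It fails at once if a bystander was shoved or knocked over (distance of any of vial_a, vial_b, jar, amber, spare_cell, dish from where it was at the start of the episode above 0.03 m or angle between any of vial_a, vial_b, jar, amber, spare_cell, dish's own z axis and vertical above 0.6 rad).
It also fails if it takes over 72 s, if anything falls off the work surface, if the arm or the gripper's body presses on something with over 40 N, if the wrist force passes 120 N, or if a joint passes its speed limit or range.

### The arm

A 7-joint arm with a two-finger parallel gripper is mounted at the origin on the work surface. World frame = base frame: x ahead of the robot, y to its left, z up, the work surface at z = 0. Lengths are in mm, angles in rad, forces in N, time in s.
With the tool pointing down it reaches from about 425 to 925 mm from the base axis. Payload 6.8 kg.
Tool frame: the origin (TCP) lies midway between the tips of the shut fingers; the grasp point (between the pads) lies 19 mm behind it (arm.pinch_z is the distance from the TCP to the grasp point, in mm); z points along the fingers, y is the direction in which the jaws open and shut (so a half turn about z gives the same grasp; the last joint's range is limited). The gripper opens to 88 mm and grips with 3 to 60 N. Pads are 20 mm wide; open, the fingers measure 115 mm over their backs; the gripper's body (75 mm by 178 mm) begins 61 mm behind the grasp point.
Start: joints at [1.054, 0.477, 0.022, 1.555, -0.011, 1.109, -0.083], TCP at [268.329, -619.393, 222.664] pointing down, gripper open.
Joint ranges: [-2.96, 2.96], [-0.34, 2.1], [-1.41, 1.46], [0.24, 2.44], [-1.37, 4.51], [0.17, 1.92], [-2.96, 2.96]. Speed limits (rad/s): [2.39, 2.39, 3.14, 3.14, 3.14, 3.14, 3.14].

### API

Orientations are given as a rotation vector (axis times angle).
In Python, from cell import arm gives the robot as it stands.
- The arm moves only by the tool servo_tool, never from a script. Its argument "increments" is a list of rows, each an object with "linear": the shift along the world's x, y, z in cm, a list of three; "twist": the turn about the world's z in degrees; "jaw": the finger opening in cm, from 0 to 8.78. In form: [{"linear": [dx, dy, dz], "twist": twist, "jaw": jaw}, ...]. A call has 1 to 10 rows; each row is the pose to reach, as a shift and turn from the pose measured when the call began; what a row does not reach only later rows make up. A row lasts 1/8 s, in which the tool goes at most 62.5 mm and 10.7 degrees, less where a joint would pass 70% of its speed; a pose out of reach is approached as far as the arm can. A call with a gripper value outside its range is refused whole. The fingers move at their own pace and stop on an object; "grip_force" is the grip in N (left out, the last holds). Time passes only in rows, so rows that repeat a pose let the fingers close. It gives the time, the measured TCP pose, the force and the opening at its end, in the units of the state.
- arm.observe(): the state, without advancing time (a new reading comes with each control period).
- arm.get_image(name): name is "side" or "top" or "wrist"; returns a dict with "frame" (420x560x3 uint8, blue, green, red), "depth" (420x560 float32, mm along the optical axis (not along the pixel's ray), 0 where there is no reading), "fx", "fy", "cx", "cy" (pixels), "camera_from_world" (4x4, takes a point from world to camera coordinates). Camera axes: x right, y up, looking along -z (the intrinsics and any distortion apply to the point x, -y, -z); pixel columns grow to the right and rows downward; lengths in mm; the calibration is good to about 2 mm. A picture is of the moment at which its call begins.
- arm.finish_job(): hands the job in, once; it reports no verdict.
Trained networks look in the newest picture that a camera, given by its name, has taken for a name from the list of things; names that differ only in an ending like _2 or _b are one class to them, and where a whole thing is asked for, a point or a joint stands for the part that bears it (a point fixed in the world has none). Each returns a list of dicts, best first, with "confidence" (0 to 1); they miss things now and then, are a little off and sometimes report something else, mostly with a low value. They report only what shows in the picture. A call takes as long as a camera call.
- arm.boxes_of(camera, label): "at" ([x, y, z] in mm, in world coordinates, good to about 4 mm: the middle of the surface that is visible of it).
- arm.spot_point(camera, label): "at" ([x, y, z] in mm, in world coordinates, good to about 4 mm: a listed point, or the origin of a listed thing).
The state is a dict: "clock": time; "qpos": joint angles; "dq": joint speeds; "joint_torque": joint torques, N m; "position": TCP position; "tool_rot": TCP orientation; "contact_force": force on the tool from outside, world axes, zero at the start; "wrist_torque": the same for the moment, N m; "opening": opening from 0.0 (shut) to 1.0 (fully open).
Only numpy, scipy, OpenCV 4.12 (cv2) and the standard library are available. Lean on these libraries where they do the work, as an engineer would, in place of code of your own. Each camera call takes 0.05 s, during which the arm holds its last target.

## Working session

There is one attempt and no reset: what is moved stays moved. The work goes in short steps, Python scripts to look and compute and a tool call to move; the robot and the scene stay as the last step left them, time stands still between calls to the robot, and variables do not carry over. Pictures are saved under pics/ and viewed, and the job is handed in when it is done.

Besides the shell and the picture viewer there is one more tool, called after ">>>" as name(argument=value, ...), one argument or row to a line, values as JSON. servo_tool: Moves the arm, as the interface text tells. Its arguments: {"type":"object","properties":{"increments":{"type":"array"},"grip_force":{"type":"number"}},"required":["increments"]}

```bash
ls; mkdir -p pics
python3 - <<'E'
from cell import arm
import cv2
s=arm.observe();print(s)
for n in ["side","top","wrist"]:
    im=arm.get_image(n); cv2.imwrite(f"pics/{n}0.png",im["frame"])
for n in ["side","top"]:
    for l in ["crank_axis","crank_knob","tray_handle","cell","ram","vial_a","jar","amber","spare_cell","dish"]:
        try: print(n,l,[( [round(v) for v in d["at"]],round(d["confidence"],2)) for d in arm.spot_point(n,l)][:4])
        except Exception as e: print(n,l,e)
E
```

```text
pics
{'clock': 0.0, 'qpos': array([ 1.0539393 ,  0.47778891,  0.02231551,  1.55640364, -0.01151121,
        1.10933015, -0.08310735]), 'dq': array([ 0.0013766 , -0.00140201,  0.00075156, -0.00185257,  0.0010057 ,
        0.00126598,  0.00123748]), 'joint_torque': array([ 7.52717442e-04, -5.82843018e+01,  1.53535265e+00, -2.72608012e+01,
       -5.43348526e-02,  1.69783272e-02,  1.51090435e-04]), 'position': array([ 268.05963181, -618.84467979,  221.70896269]), 'tool_rot': array([-3.07449505e+00, -6.37308549e-01,  7.45805733e-04]), 'contact_force': array([ 0.0772032 , -0.10541718, -0.33413092]), 'wrist_torque': array([-0.00942775,  0.02893181, -0.0398349 ]), 'opening': 1.0008112726943652}
side crank_axis [([583, 83, 232], 0.65)]
side crank_knob [([628, 26, 236], 0.89)]
side tray_handle [([544, -150, 55], 0.55)]
side cell [([574, 25, 30], 0.6)]
side ram []
side vial_a [([681, -91, -3], 0.67), ([446, -69, -2], 0.6)]
side jar []
side amber [([646, 283, 2], 0.73), ([482, 275, -2], 0.73)]
side spare_cell [([481, 274, -4], 0.96)]
side dish [([645, -204, 2], 0.8)]
top crank_axis [([580, 85, 234], 0.56)]
top crank_knob [([630, 23, 234], 0.94)]
top tray_handle [([542, -153, 56], 0.85)]
top cell [([573, 25, 33], 0.71)]
top ram []
top vial_a [([631, 28, 232], 0.7), ([450, -65, 2], 0.52), ([678, -94, -2], 0.4)]
top jar [([543, -158, 58], 0.67), ([736, 92, 1], 0.51)]
top amber [([644, 281, 2], 0.69)]
top spare_cell [([482, 280, 0], 0.72)]
top dish [([645, -206, 0], 0.79)]
```

View pics/top0.png

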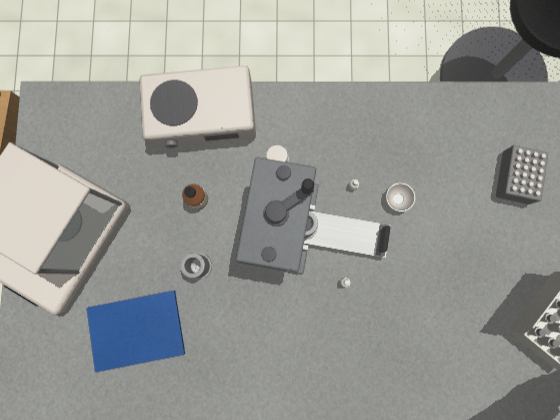

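View pics/side0.png

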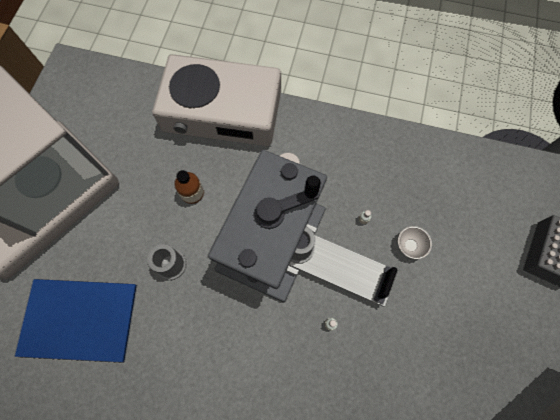

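```bash
cat > h.py <<'E'
from cell import arm
import numpy as np, cv2
def cloud(n):
    im=arm.get_image(n); d=im["depth"]; v,u=np.mgrid[:d.shape[0],:d.shape[1]]
    X=np.stack([(u-im["cx"])/im["fx"]*d,-(v-im["cy"])/im["fy"]*d,-d],-1)
    T=np.linalg.inv(im["camera_from_world"])
    P=X@T[:3,:3].T+T[:3,3]; P[d<=0]=np.nan
    return im,P
E
python3 - <<'E'
from h import *
from cell import arm
for n in ["top","side"]:
    im,P=cloud(n)
    near=np.hypot(P[...,0]-581,P[...,1]-84)<160
    m=near&(abs(P[...,2]-178)<6)
    r=cv2.minAreaRect(P[m][:,:2].astype(np.float32)); print(n,"plate",r,np.median(P[m][:,2]))
    m=near&(P[...,2]>245)&(P[...,2]<272)
    q=P[m]; print("knob",m.sum(),q.mean(0),q.min(0),q.max(0), cv2.minEnclosingCircle(q[:,:2].astype(np.float32)))
    m=(abs(P[...,0]-543)<50)&(abs(P[...,1]+152)<40)&(P[...,2]>70)&(P[...,2]<90)
    print("handle",m.sum(),cv2.minAreaRect(P[m][:,:2].astype(np.float32)),np.median(P[m][:,2]))
    for v,u in [(100,200),(130,200)]: print(P[v,u])
    m=(P[...,2]>150)&(np.hypot(P[...,0]-581,P[...,1]-84)<350); q=P[m]; far=np.hypot(q[:,0]-581,q[:,1]-84)>130
    print("tall",far.sum(), q[far].min(0) if far.any() else '', q[far].max(0) if far.any() else '')
E
```

```text
top plate ((584.235595703125, 87.32881927490234), (129.99163818359375, 220.02479553222656), 80.26561737060547) 178.45914501705772
knob 130 [626.58352835  26.79602525 257.60032329] [616.43711438  15.83647704 245.0693763 ] [638.92250382  36.90139329 263.12523793] ((627.4241333007812, 26.544872283935547), 11.90759563446045)
handle 153 ((541.8975219726562, -155.7389373779297), (11.877573013305664, 58.99028778076172), 79.78291320800781) 79.44814940573849
[860.74084481 267.71201675  91.49184626]
[788.52668794 265.35097015  91.83916862]
tall 0  
side plate ((582.9518432617188, 87.17810821533203), (130.3704833984375, 219.56126403808594), 80.41280364990234) 178.33764966112153
knob 194 [624.36529596  26.2683148  256.87608738] [615.2081108   14.56080073 245.16716267] [636.70939738  37.94059615 261.57398554] ((626.8615112304688, 26.0675106048584), 11.922063827514648)
handle 223 ((541.5570678710938, -156.1116943359375), (12.364710807800293, 59.867713928222656), 80.2986831665039) 79.63221550338744
[820.15854842 303.62615546  94.10749491]
[776.52084066 299.65105222  43.68525205]
tall 0
```

Run:
```python
from h import *
im,P=cloud("top")
m=(P[...,1]<-230)&(P[...,1]>-800)&(P[...,0]<640)&(P[...,2]>20)
q=P[m]
for lo in range(20,400,40):
    s=q[(q[:,2]>=lo)&(q[:,2]<lo+40)]
    if len(s): print(lo,len(s),s.min(0).round(),s.max(0).round())
im=arm.get_image("wrist");cv2.imwrite("pics/w1.png",im["frame"])
```

```text
20 1378 [ 252. -567.   20.] [ 640. -230.   60.]
60 356 [ 273. -541.   60.] [ 444. -443.  100.]
100 111 [ 344. -513.  101.] [ 438. -431.  140.]
140 150 [ 352. -491.  141.] [ 433. -423.  172.]
```

View pics/w1.png

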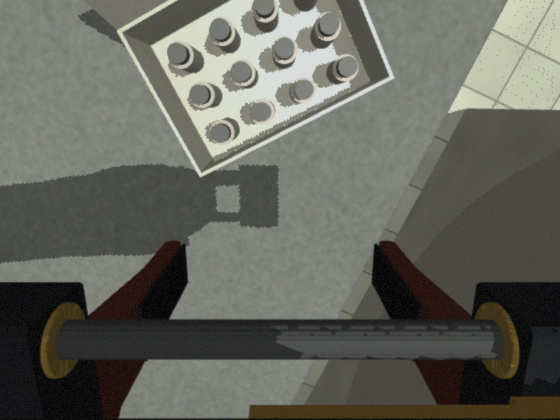

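>>> servo_tool(
  increments=[
    {"linear": [0, 2, 4], "twist": 0, "jaw": 0},
    {"linear": [3, 6, 4], "twist": 8, "jaw": 0},
    {"linear": [6, 10.5, 4], "twist": 16, "jaw": 0},
    {"linear": [9.5, 15.5, 4], "twist": 24, "jaw": 0},
    {"linear": [13, 20.5, 4], "twist": 32, "jaw": 0},
    {"linear": [16.5, 26, 4], "twist": 40, "jaw": 0},
    {"linear": [20, 31.5, 4], "twist": 48, "jaw": 0},
    {"linear": [23.5, 37, 2], "twist": 57, "jaw": 0},
    {"linear": [26.7, 42.4, 0], "twist": 57, "jaw": 0},
    {"linear": [26.7, 42.4, 0], "twist": 57, "jaw": 0},
  ],
  grip_force=20,
)

```text
clock: 2.6
position: [536.7, -190.4, 221.7]
tool_rot: [-2.391, -2.035, -0.002]
contact_force: [-0.2, -0.2, 0.2]
opening: 0.005
```

>>> servo_tool(
  increments=[
    {"linear": [-0.1, -0.8, -5], "twist": -0.6, "jaw": 0},
    {"linear": [-0.2, -0.8, -10], "twist": -0.6, "jaw": 0},
    {"linear": [-0.2, -0.8, -15], "twist": -0.6, "jaw": 0},
    {"linear": [-0.2, -0.8, -17.2], "twist": -0.6, "jaw": 0},
    {"linear": [-0.2, -0.8, -17.2], "twist": -0.6, "jaw": 0},
  ],
)

```text
clock: 3.22
position: [533.1, -199.3, 48.3]
tool_rot: [-2.401, -2.019, 0.002]
contact_force: [-0.3, 0.4, 1.0]
opening: 0.004
```

Run:
```python
from h import *
im=arm.get_image("side");cv2.imwrite("pics/s2.png",cv2.resize(im["frame"][180:400,250:530],(800,600)))
```

```text
(no output)
```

View pics/s2.png

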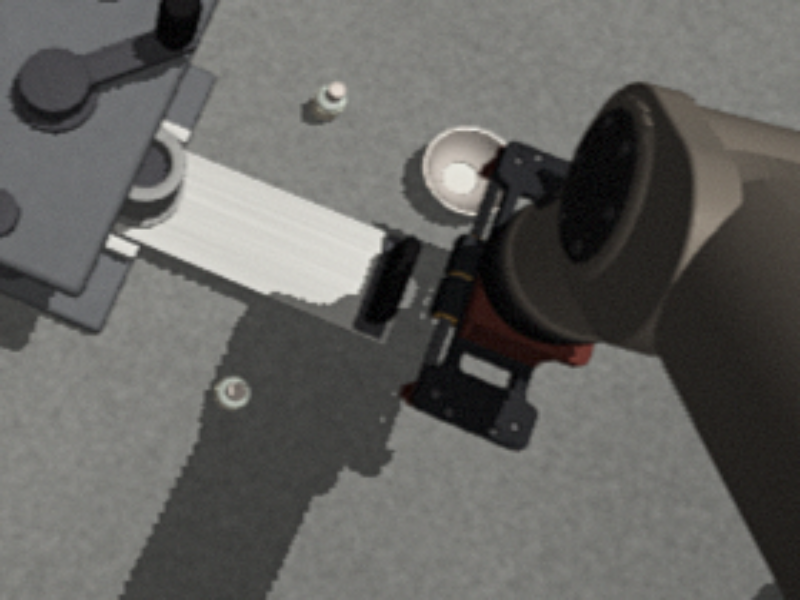

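>>> servo_tool(
  increments=[
    {"linear": [0.34, 1.97, 0], "twist": 0, "jaw": 0},
    {"linear": [0.5, 3.0, 0], "twist": 0, "jaw": 0},
    {"linear": [0.68, 3.94, 0], "twist": 0, "jaw": 0},
    {"linear": [0.85, 4.93, 0], "twist": 0, "jaw": 0},
    {"linear": [1.02, 5.91, 0], "twist": 0, "jaw": 0},
    {"linear": [1.19, 6.9, 0], "twist": 0, "jaw": 0},
    {"linear": [1.28, 7.4, 0], "twist": 0, "jaw": 0},
    {"linear": [1.36, 7.88, 0], "twist": 0, "jaw": 0},
    {"linear": [1.36, 7.88, 0], "twist": 0, "jaw": 0},
  ],
)

```text
clock: 4.4
position: [547.7, -119.5, 49.5]
tool_rot: [-2.4, -2.021, -0.001]
contact_force: [-0.4, 0.0, 0.1]
opening: 0.006
```

>>> servo_tool(
  increments=[
    {"linear": [0.03, 0.2, 0], "twist": 0, "jaw": 0},
    {"linear": [0.06, 0.4, 0], "twist": 0, "jaw": 0},
    {"linear": [0.1, 0.6, 0], "twist": 0, "jaw": 0},
  ],
)

```text
clock: 4.78
position: [548.5, -113.8, 49.4]
tool_rot: [-2.401, -2.02, 0.0]
contact_force: [0.0, -2.8, -1.3]
opening: 0.008
```

>>> servo_tool(
  increments=[
    {"linear": [0.03, 0.15, 0], "twist": 0, "jaw": 0},
    {"linear": [0.05, 0.3, 0], "twist": 0, "jaw": 0},
  ],
)

```text
clock: 5.03
position: [548.9, -111.1, 49.4]
tool_rot: [-2.401, -2.02, 0.001]
contact_force: [-0.4, -6.1, 1.0]
opening: 0.001
```

Run:
```python
from h import *
s=arm.observe();print(s["contact_force"],s["position"])
for n in ["top","side"]:
    im,P=cloud(n)
    m=(abs(P[...,0]-552)<50)&(abs(P[...,1]+95)<60)&(P[...,2]>70)&(P[...,2]<90)
    q=P[m][:,:2]-[583.6,87.2]; 
    if len(q): print(n,len(q),(q@[0.170,0.985]).min(),(q@[0.170,0.985]).max())
```

```text
[-0.37902181 -6.05823294  1.04748395] [ 548.94243733 -111.05597874   49.40143232]
top 6 -181.52676461872252 -178.69924249354918
side 12 -180.88645889160736 -178.82000727969822
```

>>> servo_tool(
  increments=[
    {"linear": [0.03, 0.15, 0], "twist": 0, "jaw": 0},
    {"linear": [0.05, 0.3, 0], "twist": 0, "jaw": 0},
  ],
)

```text
clock: 5.38
position: [548.9, -111.0, 49.4]
tool_rot: [-2.405, -2.019, 0.005]
contact_force: [-0.6, -10.5, 2.0]
opening: 0.005
```

>>> servo_tool(
  increments=[
    {"linear": [0.05, 0.3, 0], "twist": 0, "jaw": 0},
    {"linear": [0.1, 0.6, 0], "twist": 0, "jaw": 0},
    {"linear": [0.1, 0.6, 0], "twist": 0, "jaw": 0},
  ],
)

```text
clock: 5.75
position: [548.8, -111.1, 49.5]
tool_rot: [2.409, 2.013, -0.013]
contact_force: [-2.1, -16.4, 2.7]
opening: 0.003
```

>>> servo_tool(
  increments=[
    {"linear": [-0.5, -3, 0], "twist": 0, "jaw": 0},
    {"linear": [-0.7, -4, 4], "twist": 0, "jaw": 0},
    {"linear": [-0.7, -4, 10], "twist": 0, "jaw": 0},
    {"linear": [-0.7, -4, 16], "twist": 0, "jaw": 0},
    {"linear": [-0.5, -3, 22], "twist": 0, "jaw": 3},
    {"linear": [1, 1, 25], "twist": 0, "jaw": 6},
    {"linear": [3.5, 5.5, 25], "twist": 0, "jaw": 6},
    {"linear": [6, 10, 25], "twist": 0, "jaw": 6},
    {"linear": [7.8, 13.7, 25], "twist": 0, "jaw": 6},
    {"linear": [7.8, 13.7, 25], "twist": 0, "jaw": 6},
  ],
)

```text
clock: 7.0
position: [626.8, 31.7, 298.9]
tool_rot: [-2.402, -2.023, 0.011]
contact_force: [0.1, -0.2, 0.2]
opening: 0.648
```

Run:
```python
from h import *
im=arm.get_image("wrist");cv2.imwrite("pics/w2.png",im["frame"])
im=arm.get_image("top");cv2.imwrite("pics/t2.png",im["frame"])
s=arm.observe();print(s["contact_force"],s["position"],s["qpos"])
print([arm.spot_point("wrist","crank_knob")])
```

```text
[ 0.6201777  -0.5089888   0.80651622] [626.32412339  26.4458926  298.93167096] [ 0.18260068  0.37891194 -0.44077737  1.55451624  0.17221417  1.2538884
 -0.46289036]
[[{'at': [628.3, 21.0, 234.1], 'confidence': 0.93}]]
```

View pics/w2.png

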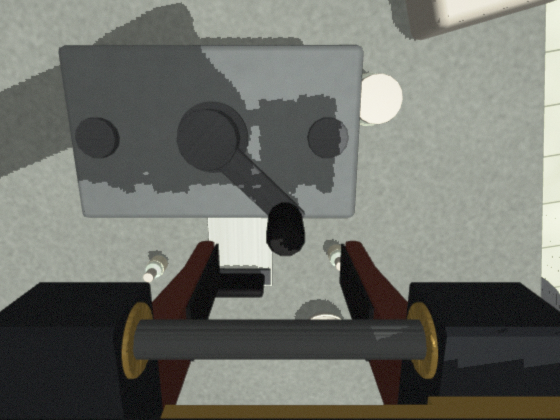

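View pics/t2.png

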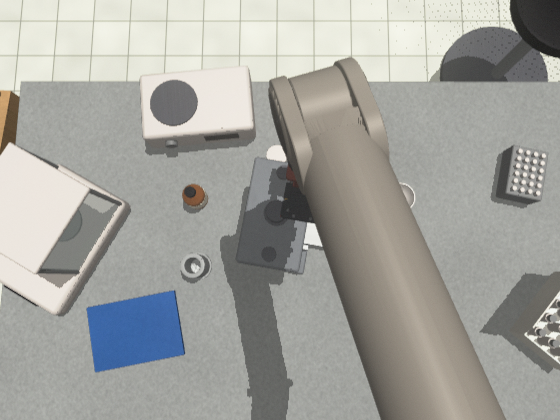

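>>> servo_tool(
  increments=[
    {"linear": [0, 0, -3], "twist": 0, "jaw": 6},
    {"linear": [0, 0, -6], "twist": 0, "jaw": 6},
    {"linear": [0, 0, -8.2], "twist": 0, "jaw": 6},
    {"linear": [0, 0, -8.2], "twist": 0, "jaw": 6},
  ],
)

```text
clock: 7.65
position: [624.8, 23.2, 215.5]
tool_rot: [-2.413, -2.011, 0.02]
contact_force: [0.3, 1.0, 0.9]
opening: 0.68
```

>>> servo_tool(
  increments=[
    {"linear": [0.2, 0.3, 0.2], "twist": 0, "jaw": 3},
    {"linear": [0.2, 0.3, 0.2], "twist": 0, "jaw": 0},
    {"linear": [0.2, 0.3, 0.2], "twist": 0, "jaw": 0},
    {"linear": [0.2, 0.3, 0.2], "twist": 0, "jaw": 0},
    {"linear": [0.2, 0.3, 0.2], "twist": 0, "jaw": 0},
  ],
  grip_force=45,
)

```text
clock: 8.28
position: [628.8, 25.9, 218.2]
tool_rot: [2.412, 2.009, -0.015]
contact_force: [4.5, -0.5, -1.7]
opening: 0.265
```

```bash
cat > st.py <<'E'
from cell import arm
import numpy as np
C=np.array([583.6,87.2])
def st():
    s=arm.observe(); p=s["position"]; f=s["contact_force"]
    d=p[:2]-C; a=np.degrees(np.arctan2(d[1],d[0])); r=np.hypot(*d)
    t=np.array([d[1],-d[0]])/r   # clockwise tangent
    print("t%.2f pos"%s["clock"],p.round(1),"ang %.1f r %.1f"%(a,r),"F",f.round(1),"Ftan %.1f Frad %.1f"%(-f[:2]@t,f[:2]@d/r),"op %.3f"%s["opening"])
    return s,a,r
def plan(step,n,r=75.,final=None):
    s,a,_=st(); p=s["position"]
    for k in range(1,n+1):
        b=np.radians(a-step*k); q=C+r*np.array([np.cos(b),np.sin(b)])
        print([round((q[0]-p[0])/10,2),round((q[1]-p[1])/10,2)],end=" ")
    print()
E
python3 -c "
from st import *
plan(6,10)"
```

```text
t8.28 pos [628.8  25.9 218.2] ang -53.6 r 76.2 F [ 4.5 -0.5 -1.7] Ftan 3.3 Frad 3.1 op 0.265
[np.float64(-0.72), np.float64(-0.34)] [np.float64(-1.42), np.float64(-0.7)] [np.float64(-2.15), np.float64(-0.99)] [np.float64(-2.91), np.float64(-1.19)] [np.float64(-3.68), np.float64(-1.32)] [np.float64(-4.47), np.float64(-1.37)] [np.float64(-5.25), np.float64(-1.33)] [np.float64(-6.03), np.float64(-1.22)] [np.float64(-6.79), np.float64(-1.02)] [np.float64(-7.52), np.float64(-0.74)]
```

>>> servo_tool(
  increments=[
    {"linear": [-0.72, -0.34, 0], "twist": 0, "jaw": 0},
    {"linear": [-1.42, -0.7, 0], "twist": 0, "jaw": 0},
    {"linear": [-2.15, -0.99, 0], "twist": 0, "jaw": 0},
    {"linear": [-2.91, -1.19, 0], "twist": 0, "jaw": 0},
    {"linear": [-3.68, -1.32, 0], "twist": 0, "jaw": 0},
  ],
)

```text
clock: 8.9
position: [594.3, 12.3, 218.2]
tool_rot: [2.41, 2.007, -0.008]
contact_force: [9.9, 0.2, -7.4]
opening: 0.267
```

```bash
sed -i 's/print(\[round((q\[0\]-p\[0\])\/10,2),round((q\[1\]-p\[1\])\/10,2)\],end=" ")/print("[%.2f, %.2f]"%tuple((q-p[:2])\/10),end=" ")/' st.py; python3 -c "
from st import *
plan(6,10)"
```

```text
t8.90 pos [594.3  12.3 218.2] ang -81.9 r 75.6 F [ 9.9  0.2 -7.4] Ftan 9.8 Frad 1.2 op 0.267
[-0.79, -0.01] [-1.58, 0.00] [-2.35, 0.10] [-3.12, 0.27] [-3.86, 0.53] [-4.58, 0.86] [-5.25, 1.26] [-5.88, 1.73] [-6.45, 2.27] [-6.97, 2.86]
```

>>> servo_tool(
  increments=[
    {"linear": [-0.79, -0.01, -0.1], "twist": 0, "jaw": 0},
    {"linear": [-1.58, 0, -0.1], "twist": 0, "jaw": 0},
    {"linear": [-2.35, 0.1, -0.1], "twist": 0, "jaw": 0},
    {"linear": [-3.12, 0.27, -0.1], "twist": 0, "jaw": 0},
    {"linear": [-3.86, 0.53, -0.1], "twist": 0, "jaw": 0},
    {"linear": [-4.58, 0.86, -0.1], "twist": 0, "jaw": 0},
    {"linear": [-5.25, 1.26, -0.1], "twist": 0, "jaw": 0},
    {"linear": [-5.88, 1.73, -0.1], "twist": 0, "jaw": 0},
    {"linear": [-6.45, 2.27, -0.1], "twist": 0, "jaw": 0},
    {"linear": [-6.97, 2.86, -0.1], "twist": 0, "jaw": 0},
  ],
)

```text
clock: 10.15
position: [527.2, 38.9, 218.1]
tool_rot: [2.408, 2.001, -0.003]
contact_force: [8.1, -4.6, -2.7]
opening: 0.269
```

```bash
python3 -c "
from st import *
plan(6,10)"
```

```text
t10.15 pos [527.2  38.9 218.1] ang -139.4 r 74.2 F [ 8.1 -4.6 -2.7] Ftan 8.8 Frad -3.1 op 0.269
[-0.54, 0.57] [-0.95, 1.24] [-1.29, 1.95] [-1.55, 2.69] [-1.73, 3.45] [-1.84, 4.23] [-1.86, 5.01] [-1.80, 5.80] [-1.66, 6.57] [-1.43, 7.32]
```

>>> servo_tool(
  increments=[
    {"linear": [-0.54, 0.57, 0], "twist": 0, "jaw": 0},
    {"linear": [-0.95, 1.24, 0], "twist": 0, "jaw": 0},
    {"linear": [-1.29, 1.95, 0], "twist": 0, "jaw": 0},
    {"linear": [-1.55, 2.69, 0], "twist": 0, "jaw": 0},
    {"linear": [-1.73, 3.45, 0], "twist": 0, "jaw": 0},
    {"linear": [-1.84, 4.23, 0], "twist": 0, "jaw": 0},
    {"linear": [-1.86, 5.01, 0], "twist": 0, "jaw": 0},
    {"linear": [-1.8, 5.8, 0], "twist": 0, "jaw": 0},
    {"linear": [-1.66, 6.57, 0], "twist": 0, "jaw": 0},
    {"linear": [-1.43, 7.32, 0], "twist": 0, "jaw": 0},
  ],
)

```text
clock: 11.4
position: [513.1, 108.0, 218.1]
tool_rot: [2.409, 1.995, -0.01]
contact_force: [-0.7, -9.6, 3.3]
opening: 0.265
```

```bash
python3 -c "
from st import *
plan(6,10)"
```

```text
t11.40 pos [513.1 108.  218.1] ang 163.5 r 73.5 F [-0.7 -9.6  3.3] Ftan 9.4 Frad -2.0 op 0.265
[0.12, 0.78] [0.46, 1.49] [0.87, 2.16] [1.35, 2.78] [1.89, 3.35] [2.48, 3.86] [3.13, 4.31] [3.82, 4.68] [4.54, 4.98] [5.30, 5.21]
```

>>> servo_tool(
  increments=[
    {"linear": [0.12, 0.78, 0], "twist": 0, "jaw": 0},
    {"linear": [0.46, 1.49, 0], "twist": 0, "jaw": 0},
    {"linear": [0.87, 2.16, 0], "twist": 0, "jaw": 0},
    {"linear": [1.35, 2.78, 0], "twist": 0, "jaw": 0},
    {"linear": [1.89, 3.35, 0], "twist": 0, "jaw": 0},
    {"linear": [2.48, 3.86, 0], "twist": 0, "jaw": 0},
    {"linear": [3.13, 4.31, 0], "twist": 0, "jaw": 0},
    {"linear": [3.82, 4.68, 0], "twist": 0, "jaw": 0},
    {"linear": [4.54, 4.98, 0], "twist": 0, "jaw": 0},
    {"linear": [5.3, 5.21, 0], "twist": 0, "jaw": 0},
  ],
)

```text
clock: 12.65
position: [563.8, 158.7, 218.1]
tool_rot: [2.41, 1.994, -0.019]
contact_force: [-8.0, -5.2, 6.9]
opening: 0.265
```

```bash
python3 -c "
from st import *
plan(6,10)"
```

```text
t12.65 pos [563.8 158.7 218.1] ang 105.5 r 74.2 F [-8.  -5.2  6.9] Ftan 9.1 Frad -2.9 op 0.265
[0.75, 0.25] [1.53, 0.34] [2.31, 0.34] [3.09, 0.27] [3.86, 0.11] [4.61, -0.13] [5.33, -0.44] [6.01, -0.83] [6.65, -1.28] [7.24, -1.80]
```

>>> servo_tool(
  increments=[
    {"linear": [0.75, 0.25, 0.1], "twist": 0, "jaw": 0},
    {"linear": [1.53, 0.34, 0.1], "twist": 0, "jaw": 0},
    {"linear": [2.31, 0.34, 0.1], "twist": 0, "jaw": 0},
    {"linear": [3.09, 0.27, 0.1], "twist": 0, "jaw": 0},
    {"linear": [3.86, 0.11, 0.1], "twist": 0, "jaw": 0},
    {"linear": [4.61, -0.13, 0.1], "twist": 0, "jaw": 0},
  ],
)

```text
clock: 13.4
position: [606.3, 158.5, 218.2]
tool_rot: [2.412, 1.999, -0.028]
contact_force: [-8.8, 1.4, 2.2]
opening: 0.268
```

```bash
python3 -c "
from st import *
plan(6,6)"
```

```text
t13.40 pos [606.3 158.5 218.2] ang 72.3 r 74.9 F [-8.8  1.4  2.2] Ftan 8.8 Frad -1.4 op 0.268
[0.74, -0.27] [1.44, -0.62] [2.10, -1.04] [2.71, -1.53] [3.27, -2.08] [3.77, -2.69]
```

>>> servo_tool(
  increments=[
    {"linear": [0.74, -0.27, 0], "twist": 0, "jaw": 0},
    {"linear": [1.44, -0.62, 0], "twist": 0, "jaw": 0},
    {"linear": [2.1, -1.04, 0], "twist": 0, "jaw": 0},
    {"linear": [2.71, -1.53, 0], "twist": 0, "jaw": 0},
    {"linear": [3.27, -2.08, 0], "twist": 0, "jaw": 0},
    {"linear": [3.77, -2.69, 0], "twist": 0, "jaw": 0},
  ],
)

```text
clock: 14.15
position: [641.6, 135.9, 218.2]
tool_rot: [2.413, 2.008, -0.029]
contact_force: [-6.3, 7.1, 2.0]
opening: 0.265
```

```bash
python3 -c "
from st import *
plan(6,6)"
```

```text
t14.15 pos [641.6 135.9 218.2] ang 40.0 r 75.7 F [-6.3  7.1  2. ] Ftan 9.5 Frad -0.3 op 0.265
[0.42, -0.67] [0.82, -1.35] [1.15, -2.06] [1.41, -2.80] [1.59, -3.56] [1.68, -4.34]
```

>>> servo_tool(
  increments=[
    {"linear": [0.42, -0.67, 0], "twist": 0, "jaw": 0},
    {"linear": [0.82, -1.35, 0], "twist": 0, "jaw": 0},
    {"linear": [1.15, -2.06, 0], "twist": 0, "jaw": 0},
    {"linear": [1.41, -2.8, 0], "twist": 0, "jaw": 0},
    {"linear": [1.59, -3.56, 0], "twist": 0, "jaw": 0},
    {"linear": [1.68, -4.34, 0], "twist": 0, "jaw": 0},
  ],
)

```text
clock: 14.9
position: [659.0, 98.2, 218.3]
tool_rot: [-2.409, -2.014, 0.018]
contact_force: [5.3, 11.1, -5.4]
opening: 0.267
```

```bash
python3 -c "
from st import *
plan(6,6)"
```

```text
t14.90 pos [659.   98.2 218.3] ang 8.3 r 76.2 F [ 5.3 11.1 -5.4] Ftan 10.3 Frad 6.8 op 0.267
[-0.05, -0.80] [-0.06, -1.58] [-0.15, -2.36] [-0.32, -3.13] [-0.58, -3.87] [-0.91, -4.59]
```

>>> servo_tool(
  increments=[
    {"linear": [-0.05, -0.8, 0], "twist": 0, "jaw": 0},
    {"linear": [-0.06, -1.58, 0], "twist": 0, "jaw": 0},
    {"linear": [-0.15, -2.36, 0], "twist": 0, "jaw": 0},
    {"linear": [-0.32, -3.13, 0], "twist": 0, "jaw": 0},
  ],
)

```text
clock: 15.4
position: [658.2, 70.7, 218.3]
tool_rot: [-2.406, -2.017, 0.005]
contact_force: [9.8, 8.1, -8.3]
opening: 0.266
```

```bash
python3 -c "
from st import *
plan(6,6)"
```

```text
t15.40 pos [658.2  70.7 218.3] ang -12.5 r 76.4 F [ 9.8  8.1 -8.3] Ftan 10.0 Frad 7.8 op 0.266
[-0.34, -0.73] [-0.63, -1.46] [-1.00, -2.15] [-1.43, -2.81] [-1.93, -3.41] [-2.49, -3.96]
```

```bash
sed -i 's/583.6,87.2/584.8,86.6/' st.py;  python3 -c "
from st import *
plan(6,6)"
```

```text
t15.40 pos [658.2  70.7 218.3] ang -12.3 r 75.1 F [ 9.8  8.1 -8.3] Ftan 10.0 Frad 7.9 op 0.266
[-0.21, -0.76] [-0.50, -1.49] [-0.86, -2.19] [-1.29, -2.84] [-1.79, -3.45] [-2.34, -4.00]
```

>>> servo_tool(
  increments=[
    {"linear": [-0.21, -0.76, -0.1], "twist": 0, "jaw": 0},
    {"linear": [-0.5, -1.49, -0.1], "twist": 0, "jaw": 0},
    {"linear": [-0.86, -2.19, -0.1], "twist": 0, "jaw": 0},
    {"linear": [-1.29, -2.84, -0.1], "twist": 0, "jaw": 0},
  ],
)

```text
clock: 15.9
position: [647.6, 45.4, 218.2]
tool_rot: [-2.404, -2.02, -0.006]
contact_force: [8.4, 6.0, -3.2]
opening: 0.268
```

```bash
python3 -c "
from st import *
plan(6,6)"
```

```text
t15.90 pos [647.6  45.4 218.2] ang -33.3 r 75.1 F [ 8.4  6.  -3.2] Ftan 9.6 Frad 3.7 op 0.268
[-0.47, -0.63] [-1.00, -1.21] [-1.58, -1.73] [-2.22, -2.19] [-2.90, -2.58] [-3.62, -2.90]
```

>>> servo_tool(
  increments=[
    {"linear": [-0.47, -0.63, 0], "twist": 0, "jaw": 0},
    {"linear": [-1.0, -1.21, 0], "twist": 0, "jaw": 0},
    {"linear": [-1.58, -1.73, 0], "twist": 0, "jaw": 0},
    {"linear": [-2.22, -2.19, 0], "twist": 0, "jaw": 0},
    {"linear": [-2.9, -2.58, 0], "twist": 0, "jaw": 0},
  ],
)

```text
clock: 16.52
position: [620.4, 20.7, 218.2]
tool_rot: [-2.404, -2.022, -0.013]
contact_force: [8.2, 4.1, -6.7]
opening: 0.269
```

```bash
python3 -c "
from st import *
plan(6,6)"
```

```text
t16.52 pos [620.4  20.7 218.2] ang -61.6 r 74.9 F [ 8.2  4.1 -6.7] Ftan 9.2 Frad 0.3 op 0.269
[-0.71, -0.34] [-1.45, -0.60] [-2.21, -0.79] [-2.99, -0.89] [-3.77, -0.91] [-4.56, -0.84]
```

>>> servo_tool(
  increments=[
    {"linear": [-0.71, -0.34, 0], "twist": 0, "jaw": 0},
    {"linear": [-1.45, -0.6, 0], "twist": 0, "jaw": 0},
    {"linear": [-2.21, -0.79, 0], "twist": 0, "jaw": 0},
    {"linear": [-2.99, -0.89, 0], "twist": 0, "jaw": 0},
    {"linear": [-3.77, -0.91, 0], "twist": 0, "jaw": 0},
  ],
)

```text
clock: 17.15
position: [584.5, 11.8, 218.2]
tool_rot: [2.403, 2.021, 0.019]
contact_force: [9.9, 2.4, -7.1]
opening: 0.262
```

```bash
python3 -c "
from st import *
plan(6,6)"
```

```text
t17.15 pos [584.5  11.8 218.2] ang -90.2 r 74.8 F [ 9.9  2.4 -7.1] Ftan 9.9 Frad -2.4 op 0.262
[-0.78, 0.02] [-1.56, 0.15] [-2.32, 0.35] [-3.05, 0.64] [-3.75, 1.00] [-4.40, 1.43]
```

Still free (397° turned).

>>> servo_tool(
  increments=[
    {"linear": [-0.78, 0.02, 0], "twist": 0, "jaw": 0},
    {"linear": [-1.56, 0.15, 0], "twist": 0, "jaw": 0},
    {"linear": [-2.32, 0.35, 0], "twist": 0, "jaw": 0},
    {"linear": [-3.05, 0.64, 0], "twist": 0, "jaw": 0},
    {"linear": [-3.75, 1.0, 0], "twist": 0, "jaw": 0},
  ],
)

```text
clock: 17.77
position: [550.0, 20.6, 218.3]
tool_rot: [2.4, 2.017, 0.026]
contact_force: [15.1, -1.0, -11.4]
opening: 0.262
```

```bash
python3 -c "
from st import *
plan(6,6)"
```

```text
t17.77 pos [550.   20.6 218.3] ang -117.8 r 74.7 F [ 15.1  -1.  -11.4] Ftan 13.9 Frad -6.1 op 0.262
[-0.69, 0.37] [-1.32, 0.84] [-1.90, 1.37] [-2.41, 1.96] [-2.87, 2.61] [-3.25, 3.29]
```

>>> servo_tool(
  increments=[
    {"linear": [-0.69, 0.37, 0], "twist": 0, "jaw": 0},
    {"linear": [-1.32, 0.84, 0], "twist": 0, "jaw": 0},
    {"linear": [-1.9, 1.37, 0], "twist": 0, "jaw": 0},
    {"linear": [-2.41, 1.96, 0], "twist": 0, "jaw": 0},
    {"linear": [-2.87, 2.61, 0], "twist": 0, "jaw": 0},
  ],
)

```text
clock: 18.4
position: [524.3, 43.0, 218.2]
tool_rot: [2.399, 2.009, 0.03]
contact_force: [14.9, -8.2, -9.3]
opening: 0.265
```

```bash
python3 -c "
from st import *
plan(6,10)"
```

```text
t18.40 pos [524.3  43.  218.2] ang -144.2 r 74.6 F [14.9 -8.2 -9.3] Ftan 15.4 Frad -7.3 op 0.265
[-0.46, 0.64] [-0.81, 1.34] [-1.09, 2.07] [-1.29, 2.83] [-1.41, 3.61] [-1.45, 4.39] [-1.40, 5.17] [-1.28, 5.95] [-1.07, 6.71] [-0.79, 7.44]
```

>>> servo_tool(
  increments=[
    {"linear": [-0.46, 0.64, -0.1], "twist": 0, "jaw": 0},
    {"linear": [-0.81, 1.34, -0.1], "twist": 0, "jaw": 0},
    {"linear": [-1.09, 2.07, -0.1], "twist": 0, "jaw": 0},
    {"linear": [-1.29, 2.83, -0.1], "twist": 0, "jaw": 0},
    {"linear": [-1.41, 3.61, -0.1], "twist": 0, "jaw": 0},
    {"linear": [-1.45, 4.39, -0.1], "twist": 0, "jaw": 0},
    {"linear": [-1.4, 5.17, -0.1], "twist": 0, "jaw": 0},
    {"linear": [-1.28, 5.95, -0.1], "twist": 0, "jaw": 0},
  ],
)

```text
clock: 19.4
position: [510.9, 96.5, 217.9]
tool_rot: [2.401, 2.0, 0.018]
contact_force: [-4.8, -15.1, 13.8]
opening: 0.265
```

```bash
python3 -c "
from st import *
plan(6,10)"
```

```text
t19.40 pos [510.9  96.5 217.9] ang 172.4 r 74.6 F [ -4.8 -15.1  13.8] Ftan 15.6 Frad 2.8 op 0.265
[0.11, 0.78] [0.33, 1.53] [0.63, 2.25] [1.01, 2.94] [1.45, 3.59] [1.96, 4.18] [2.54, 4.72] [3.16, 5.20] [3.83, 5.61] [4.54, 5.95]
```

>>> servo_tool(
  increments=[
    {"linear": [0.11, 0.78, 0.1], "twist": 0, "jaw": 0},
    {"linear": [0.33, 1.53, 0.1], "twist": 0, "jaw": 0},
    {"linear": [0.63, 2.25, 0.1], "twist": 0, "jaw": 0},
    {"linear": [1.01, 2.94, 0.1], "twist": 0, "jaw": 0},
    {"linear": [1.45, 3.59, 0.1], "twist": 0, "jaw": 0},
    {"linear": [1.96, 4.18, 0.1], "twist": 0, "jaw": 0},
    {"linear": [2.54, 4.72, 0.1], "twist": 0, "jaw": 0},
    {"linear": [3.16, 5.2, 0.1], "twist": 0, "jaw": 0},
  ],
)

```text
clock: 20.4
position: [538.1, 145.2, 218.0]
tool_rot: [2.403, 1.999, -0.002]
contact_force: [-13.6, -7.3, 10.5]
opening: 0.267
```

```bash
python3 -c "
from st import *
plan(6,10)"
```

```text
t20.40 pos [538.1 145.2 218. ] ang 128.6 r 74.9 F [-13.6  -7.3  10.5] Ftan 15.2 Frad 2.8 op 0.267
[0.63, 0.46] [1.32, 0.85] [2.03, 1.17] [2.78, 1.40] [3.55, 1.56] [4.33, 1.64] [5.12, 1.63] [5.90, 1.54] [6.67, 1.37] [7.41, 1.12]
```

>>> servo_tool(
  increments=[
    {"linear": [0.63, 0.46, 0.1], "twist": 0, "jaw": 0},
    {"linear": [1.32, 0.85, 0.1], "twist": 0, "jaw": 0},
    {"linear": [2.03, 1.17, 0.1], "twist": 0, "jaw": 0},
    {"linear": [2.78, 1.4, 0.1], "twist": 0, "jaw": 0},
    {"linear": [3.55, 1.56, 0.1], "twist": 0, "jaw": 0},
    {"linear": [4.33, 1.64, 0.1], "twist": 0, "jaw": 0},
    {"linear": [5.12, 1.63, 0.1], "twist": 0, "jaw": 0},
    {"linear": [5.9, 1.54, 0.1], "twist": 0, "jaw": 0},
    {"linear": [6.67, 1.37, 0.1], "twist": 0, "jaw": 0},
  ],
)

```text
clock: 21.52
position: [599.1, 160.5, 218.1]
tool_rot: [2.406, 2.007, -0.016]
contact_force: [-16.5, 1.4, 7.1]
opening: 0.265
```

```bash
python3 -c "
from st import *
plan(6,2)"
```

```text
t21.52 pos [599.1 160.5 218.1] ang 79.0 r 75.2 F [-16.5   1.4   7.1] Ftan 16.5 Frad -1.8 op 0.265
[0.76, -0.21] [1.50, -0.48]
```

>>> servo_tool(
  increments=[
    {"linear": [0, 0, 0], "twist": 0, "jaw": 2.4},
    {"linear": [0, 0, 0], "twist": 0, "jaw": 4},
    {"linear": [0, 0, 0], "twist": 0, "jaw": 6},
    {"linear": [0, 0, 0], "twist": 0, "jaw": 6},
    {"linear": [0, 0, 0], "twist": 0, "jaw": 6},
  ],
)

```text
clock: 22.15
position: [599.2, 160.4, 218.1]
tool_rot: [2.406, 2.006, -0.016]
contact_force: [-0.1, -0.2, 0.2]
opening: 0.67
```

```bash
python3 -c "
from st import *
st()
from h import *
im=arm.get_image('wrist');cv2.imwrite('pics/w3.png',im['frame'])"
```

```text
t22.15 pos [599.2 160.4 218.1] ang 79.0 r 75.2 F [-0.1 -0.2  0.2] Ftan 0.1 Frad -0.3 op 0.670
```

View pics/w3.png

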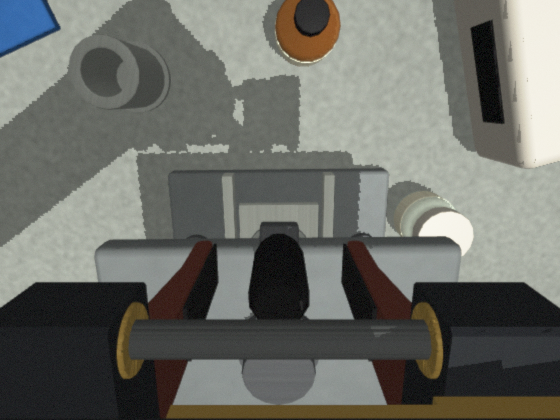

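Grip free between open fingers (knob around 278,275; fingers at 200 and 360). Rise and retract toward the robot's right for a clear view.

>>> servo_tool(
  increments=[
    {"linear": [0, 0, 3], "twist": 0, "jaw": 6},
    {"linear": [0, 0, 7], "twist": 0, "jaw": 6},
    {"linear": [0, 0, 11], "twist": 0, "jaw": 6},
    {"linear": [-2, -4, 11], "twist": 0, "jaw": 6},
    {"linear": [-4, -8.5, 11], "twist": 0, "jaw": 6},
    {"linear": [-6, -13, 11], "twist": 0, "jaw": 6},
    {"linear": [-8, -18, 11], "twist": 0, "jaw": 6},
    {"linear": [-10, -23, 11], "twist": 0, "jaw": 6},
    {"linear": [-12, -28, 11], "twist": 0, "jaw": 6},
    {"linear": [-12, -28, 11], "twist": 0, "jaw": 6},
  ],
)

```text
clock: 23.45
position: [477.5, -124.1, 328.1]
tool_rot: [2.413, 1.996, -0.018]
contact_force: [0.1, 0.4, -0.3]
opening: 0.681
```

Run:
```python
from h import *
s=arm.observe();print(s["clock"],s["contact_force"],s["position"])
for n in ["top","side"]:
    im,P=cloud(n); cv2.imwrite(f"pics/{n}4.png",im["frame"])
    m=(np.hypot(P[...,0]-584,P[...,1]-87)<105)&(P[...,2]>245)&(P[...,2]<272); q=P[m]
    if len(q)>10:
        c=cv2.minEnclosingCircle(q[:,:2].astype(np.float32)); print(n,c,np.degrees(np.arctan2(c[0][1]-86.9,c[0][0]-584.2)))
    for l in ["tray_handle","cell","crank_knob","vial_a","jar","amber","spare_cell","dish"]:
        print(n,l,[( [round(v) for v in d["at"]],round(d["confidence"],2)) for d in arm.spot_point(n,l)][:3])
```

```text
23.45 [ 0.05150429  0.43598575 -0.31721876] [ 477.51679347 -124.08487073  328.12232566]
top ((597.4677734375, 160.85305786132812), 11.533465385437012) 79.82888185170052
top tray_handle [([553, -94, 56], 0.91)]
top cell []
top crank_knob [([602, 160, 234], 0.79), ([678, -93, -4], 0.18)]
top vial_a [([678, -92, -3], 0.6), ([449, -66, 2], 0.42)]
top jar [([735, 90, 1], 0.86)]
top amber [([645, 284, 2], 0.86)]
top spare_cell [([480, 281, 2], 0.76)]
top dish [([648, -205, 0], 0.72)]
side ((596.7972412109375, 160.41357421875), 11.77810287475586) 80.27627215320764
side tray_handle [([553, -93, 55], 0.74)]
side cell []
side crank_knob [([597, 162, 234], 0.88)]
side vial_a [([447, -70, 1], 0.57), ([681, -92, 1], 0.55)]
side jar []
side amber [([643, 285, 0], 0.78)]
side spare_cell [([482, 276, -2], 0.64)]
side dish [([647, -206, 2], 0.93)]
```

View pics/top4.png

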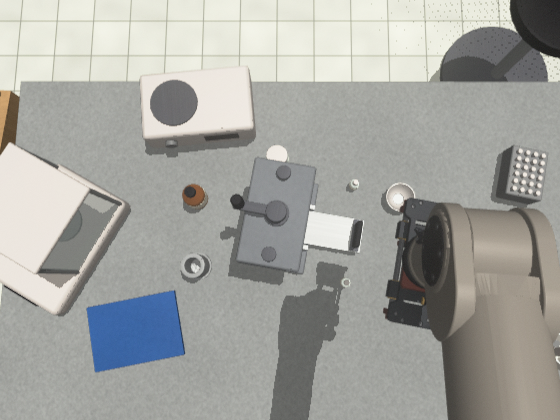

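View pics/side4.png

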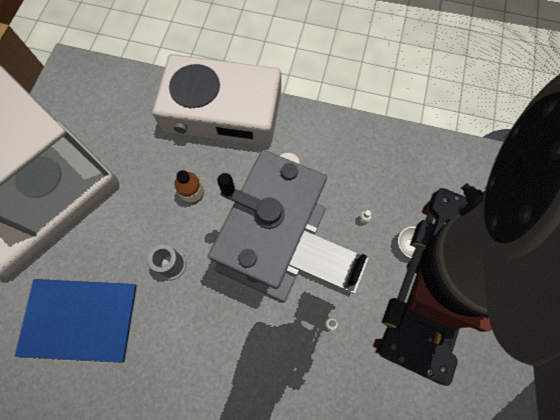

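```bash
python3 -c "
from cell import arm
print(arm.finish_job())"
```

```text
the job is handed in; nothing more can be done
None
```

The tray is home and the crank has been wound about half a turn past where the ram met the pack. The robot has let go and the job is handed in; it gave no verdict.

- **Tray:** I pushed it until it stopped against a hard stop. The push force rose to 16 N with no further movement. The networks' final reading puts the handle about 183 mm from the crank axis, against 185 mm expected, within their 4 mm error.
- **Finding the pack:** Turning the crank took 9–10 N at the grip for about 1.1 turns. It then rose to 14–15 N between crank bearings of −90° and −118°, which I took as the ram meeting the pack.
- **Winding on:** The camera now shows the grip at about 80°, so it stands 0.45–0.53 of a turn past contact, inside the 0.35–0.65 wanted. The bracket comes from reading the force only at the end of each move.
- **One mismatch:** After contact the force rose more slowly than the stated 4 N per turn: 15.4, 15.6, 15.2, then 16.5 N. I put this down to noise, and relied on the angle for the stopping point.
- **Bystanders:** Every bystander seen in the last pictures is within a few millimetres of where it started. The side camera's network did not report the jar in either picture, so that one rests on the top camera.
- **Release:** The robot is clear of everything, with less than 1 N at the wrist. The job was handed in at about 24 s.

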